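Prop the garnish box's lid open on its stay

ROBOT

A 6-joint arm with a two-finger parallel gripper is mounted at the origin on a cart in front of the work surface, level with it; the furniture and walls round the work are solid. World frame = base frame: x ahead of the robot, y to its left, z up, the work surface at z = 0. Lengths are in m, angles in degrees, forces in N, time in s.
With the tool pointing down it reaches from about 0.4 to 0.825 m from the base axis. Payload 7 kg.
Tool frame: the origin (TCP) lies between the finger pads, 19 mm behind the fingertips; this is the grasp point; z points along the fingers, y is the line along which they close (so a half turn about z gives the same grasp; the last joint's range is limited). The gripper opens to 88 mm and grips with 3 to 60 N. Pads are 19 mm wide; open, the fingers measure 130 mm over their backs; the gripper's body (78 mm by 193 mm) begins 47 mm behind the grasp point.
Start: joints at [-54.425, 20.546, 0.682, 0, -70.136, -16.507], TCP at [0.22, -0.638, 0.245] pointing down, gripper open.
Joint ranges: [-176.03, 176.03], [-82.01, 121.73], [-58.28, 71.71], [-173.87, 95.51], [-174.79, -0.11], [-173.66, 173.66]. Speed limits (degrees/s): [136.94, 136.94, 172.46, 180, 180, 180].

INTERFACE

Orientations are given as [roll, pitch, yaw] about the fixed x, y, z axes, in that order (R = Rz(yaw) Ry(pitch) Rx(roll)).
In Python, from plant import get_obs, snapshot, close_job gives the robot as it stands.
- The arm moves only by the tool play_rows, never from a script. Its argument "commands" is a list that holds one entry, the list of rows, each a list of 7 numbers: the shift along the tool's x, y, z in cm, then the turn, a rotation vector about the tool's x, y, z in degrees, then the opening, from 0 (shut) to 1 (fully open). In form: [[[x, y, z, ax, ay, az, fingers], ...]]. A call has 1 to 20 rows; each row is the pose to reach, as a shift and turn from the pose commanded when the call began, along the tool's axes at that moment; what a row does not reach only later rows make up. A row lasts 1/12 s, in which the tool goes at most 41.7 mm and 7.16 degrees, less where a joint would pass 70% of its speed; a pose out of reach is approached as far as the arm can. A call with a gripper value outside its range is refused whole. The fingers move at their own pace and stop on an object; the grip force is fixed at half the most. Time passes only in rows, so rows that repeat a pose let the fingers close. It gives the time, the measured TCP pose, the force, the opening and the grip force at its end, in the units of the state.
- get_obs(): the state, without advancing time (a new reading comes with each control period).
- snapshot(name): name is "scene" or "side" or "wrist"; returns a dict with "frame" (400x640x3 uint8, red, green, blue), "camera_matrix" (3x3 intrinsics, pixels), "origin" and "attitude" of the camera in the world. Camera axes: x right, y down, z forward; pixel columns grow to the right and rows downward; lengths in m; the calibration is good to about 2 mm. A picture is of the moment at which its call begins. There is no depth.
- close_job(): hands the job in; it is judged then, once.
The state is a dict: "clock": time; "joint_pos": joint angles; "qvel": joint speeds; "tau": joint torques, N m; "tool_pos": TCP position; "orientation": TCP orientation; "force": force on the tool from outside, world axes, zero at the start; "moment": the same for the moment, N m; "opening": finger opening in m; "gripper_force": force on a finger pad.
Only numpy, scipy, OpenCV 4.12 (cv2) and the standard library are available. Lean on these libraries where they do the work, as an engineer would, in place of code of your own. Each camera call takes 0.05 s, during which the arm holds its last target. There are 200 camera calls.

TASK

The empty garnish box has been washed and should air: swing its wooden lid up and back, flip up the steel stay inside the box until it stands past upright against its stop, then bring the lid gently down (do not let it drop) and leave it propped partly open on the stay. Leave the jigger, the timer and the spice jar beside the box where they are.

Things in the scene. Friction and masses are not known exactly. Their poses are not given: they have to be found in the camera images.
- garnish_box: Dark steel tub fixed to the worktop, 180 (x) x 220 (y) x 85 mm high to the rim, walls 6 mm, closed at first by the lid. Origin: centre of its underside; z up; x points from its front (tongue handle, robot side) to its back (hinge), y along the hinge line. A divider 64 mm high crosses it at x = -35 mm; behind it the compartment is empty, with free room round the stay. Position and yaw vary.
- lid (a joint): Wooden lid's angle: 0 closed, grows as its front rises, 1.8 rad = leaning back on its stop. Past upright (over about 1.6) it stays open; below that it falls shut unless the stay carries it, then it rests at about 0.62. Hinge runs freely, lightly damped; about 0.3 kg (varies). Panel 188 mm from hinge line to front edge, 224 wide, 10 thick, underside 1 mm above the hinge line when closed.
- lid_hinge (a point): Middle of the lid's hinge line, on the back rim: 90 mm behind the box's origin (+x), 85 mm up. The hinge line is parallel to the box's y.
- lid_tongue (a point): Grip point on the wooden tongue handle in the middle of the lid's front edge, moves with the lid: 222 mm from the hinge line along the lid, 6 mm above it (closed). Tongue 30 mm wide (along y), 12 thick, sticks out 63 mm past the lid's edge. Pinched across its 30 mm width it can turn between the fingers, so the tool can point down all the way.
- stay (a joint): Angle of the stay: 0 lying flat, pointing back along +x of the box, just below the rim; grows as its free end goes up and forward; 1.57 upright; 1.72 rad = its stop, leaning 0.15 rad towards the front, where it stays by itself. Short of upright it falls back. Light free hinge; it may slip a little in the fingers, so push it on to the stop before letting go.
- stay_pivot (a point): Pivot of the stay on top of the divider, fixed to the box: 35 mm in front of the box's origin (-x), 55 mm to its -y side, 77 mm above the worktop; axis parallel to the box's y.
- stay_grip (a point): Centre between the stay's two domed steel thumb studs, 75 mm from its pivot, moving with it. The studs (14 mm round) stick out 8 mm on each side of the bar, 26 mm over both (along the box's y): pinched there, the stay turns freely between the fingers while the tool points down. The stay is a flat steel bar 10 mm thick (y), 12 mm high when lying.
- stay_tip (a point): Free end of the stay (14 mm wide rubber roller), 110 mm from its pivot; carries the lid's underside when the stay is up.
- jigger: Double steel jigger, 45 mm across, 80 mm high, standing loose on the +y side of the box. Origin under its centre. Bystander.
- timer: Round white kitchen timer with black dial, 71 mm across, 38 mm high, loose on the -y side of the box. Origin under its centre. Bystander.
- spice_jar: Small spice jar with a dark cap, 40 mm across, 105 mm high, loose on the -y side of the box, further back. Origin under its centre. Bystander.

How it is judged (in metres and radians):
On the way, in this order (a step that is already met when the one before it is completed fails the run):
1. the lid is swung up well above its propped angle (value of joint lid above 1 rad), for 0.2 s.
2. the stay stands past upright while the lid is still up (value of joint stay above 1.6 rad and value of joint lid above 0.8 rad), for 0.2 s.
At the end, for the whole second after the job is handed in: The stay stands past upright at its stop (above 1.6 rad), and the lid rests still on it at 0.5 to 0.72 rad (it settles near 0.62) (value of joint stay above 1.6 rad and value of joint lid between 0.5 and 0.72 rad and velocity of joint lid between -0.1 and 0.1 rad/s); the robot touches nothing.
It fails at once if the lid was dropped (closing faster than 2.5 rad/s) (velocity of joint lid below -2.5 rad/s).
It fails at once if the jigger, timer or spice jar was moved by more than 25 mm (distance of any of jigger, timer, spice_jar from where it was at the start of the episode above 0.025 m).
It also fails if it takes over 72 s, if anything falls off the work surface, if the arm or the gripper's body presses on something with over 40 N, if the wrist force passes 120 N, or if a joint passes its speed limit or range.

## Working session

There is one attempt and no reset: what is moved stays moved. The work goes in short steps, Python scripts to look and compute and a tool call to move; the robot and the scene stay as the last step left them, time stands still between calls to the robot, and variables do not carry over. Pictures are saved under pics/ and viewed, at most 10 in all, crops included, and the job is handed in when it is done.

Besides the shell and the picture viewer there is one more tool, called after "Request:" as name(argument=value, ...), one argument or row to a line, values as JSON. play_rows: Moves the arm, as the interface text tells. Its arguments: {"type":"object","properties":{"commands":{"type":"array","items":{"type":"array","items":{"type":"array","items":{"type":"number"}}}}},"required":["commands"]}

```bash
mkdir -p pics; ls
python3 - <<'E'
from plant import *
import cv2,numpy as np
print(get_obs())
for n in("scene","side"):
    s=snapshot(n);cv2.imwrite(f"pics/{n}0.png",s["frame"][:,:,::-1]);np.savez(f"{n}0.npz",**s)
    print(n,s["camera_matrix"],s["origin"],s["attitude"])
E
```

```text
pics
{'clock': 0.0, 'joint_pos': array([-5.44241411e+01,  2.05908100e+01,  6.34505807e-01, -1.87401810e-02,
       -7.01371491e+01, -1.65066123e+01]), 'qvel': array([-0.0082338 ,  0.06937453, -0.07413607,  0.01357107, -0.00596497,
       -0.0293519 ]), 'tau': array([-3.16729136e-03, -5.82723498e+01,  2.93035322e+01,  6.99691236e+00,
        6.65183121e-03, -1.39541976e-04]), 'tool_pos': array([ 0.22034641, -0.63753848,  0.24443963]), 'orientation': array([ 1.79905392e+02, -9.66387242e-03, -1.60937127e+02]), 'force': array([ 0.50741304, -1.09575692, -0.6011678 ]), 'moment': array([ 0.00639973, -0.02946654, -0.02350643]), 'gripper_force': 0.0, 'opening': 0.08792717331827313}
scene [[429.00517289   0.         319.07132631]
 [  0.         429.00517289 199.83796654]
 [  0.           0.           1.        ]] [0.09840933 0.85282017 0.57264635] [-116.41077657    0.42389354 -149.76366268]
side [[486.73705736   0.         326.343048  ]
 [  0.         486.73705736 204.84202228]
 [  0.           0.           1.        ]] [0.02133418 0.90092758 1.03530194] [-132.00655555   -0.63715707 -146.7397673 ]
```

View pics/scene0.png

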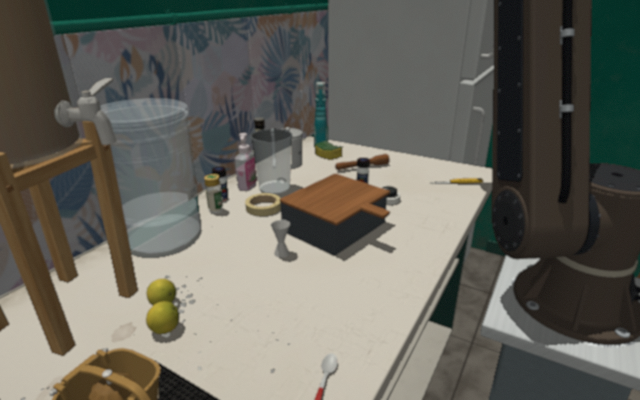

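View pics/side0.png

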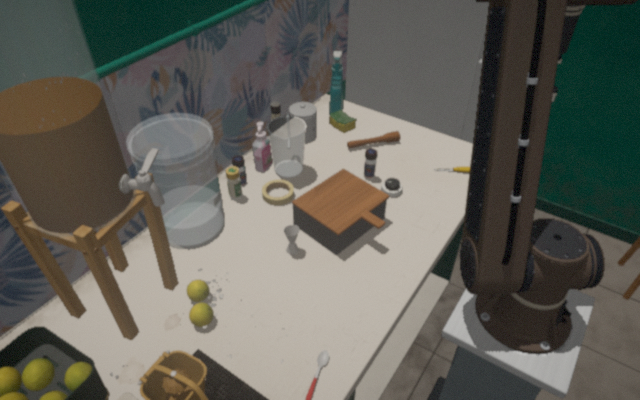

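Both views show the closed wooden lid (scene about (335,198), side about (341,202)) with the tongue towards the robot at scene (375,210) and side (374,219). The jigger is at scene (282,240), and the timer and jar are behind the box. Next I rectify the lid-top plane and measure it.

```bash
cat > h.py <<'E'
import numpy as np,cv2
from scipy.spatial.transform import Rotation as R
def cam(s): return s["camera_matrix"],np.array(s["origin"]),R.from_euler("xyz",s["attitude"],degrees=True).as_matrix()
def proj(s,P):
    K,o,A=cam(s);p=(np.atleast_2d(P)-o)@A@K.T;return p[:,:2]/p[:,2:]
def ray(s,uv):
    K,o,A=cam(s);uv=np.atleast_2d(uv);d=np.c_[uv,np.ones(len(uv))]@np.linalg.inv(K).T@A.T
    return o,d/np.linalg.norm(d,axis=1)[:,None]
def plane(s,uv,z):
    o,d=ray(s,uv);return o+d*((z-o[2])/d[:,2])[:,None]
def tri(s1,u1,s2,u2):
    M=np.zeros((3,3));b=np.zeros(3)
    for s,u in((s1,u1),(s2,u2)):
        o,d=ray(s,u);d=d[0];Q=np.eye(3)-np.outer(d,d);M+=Q;b+=Q@o
    return np.linalg.solve(M,b)
def rect(s,z,x0,x1,y0,y1,k=1000): # top-down, row=(x-x0)*k, col=(y-y0)*k
    c=np.array([[x0,y0,z],[x1,y0,z],[x0,y1,z],[x1,y1,z]])
    dst=np.float32([[0,0],[0,(x1-x0)*k],[(y1-y0)*k,0],[(y1-y0)*k,(x1-x0)*k]])
    H=cv2.getPerspectiveTransform(np.float32(proj(s,c)),dst)
    return cv2.warpPerspective(s["frame"],H,(int((y1-y0)*k),int((x1-x0)*k)))
E
python3 - <<'E'
from h import *
for n,c in(("scene",(335,195)),("side",(341,200))):
    s=np.load(n+"0.npz");C=plane(s,c,.096)[0];print(n,C)
    x0,y0=C[0]-.25,C[1]-.25
    im=rect(s,.096,x0,x0+.5,y0,y0+.5);cv2.imwrite(f"pics/r_{n}.png",im[:,:,::-1])
    hsv=cv2.cvtColor(im,cv2.COLOR_RGB2HSV)
    m=cv2.inRange(hsv,(4,80,75),(20,255,255))
    k,l,st,_=cv2.connectedComponentsWithStats(m);m=(l==l[250,250]).astype(np.uint8)*255
    b=cv2.morphologyEx(m,cv2.MORPH_OPEN,np.ones((61,61)))
    for nm,q in(("panel",b),("tongue",cv2.morphologyEx(m&~cv2.dilate(b,np.ones((9,9))),cv2.MORPH_OPEN,np.ones((9,9))))):
        ct=max(cv2.findContours(q,0,1)[0],key=cv2.contourArea);r=cv2.minAreaRect(ct)
        print(nm,"x,y",x0+r[0][1]/1000,y0+r[0][0]/1000,"size",r[1],"ang",r[2])
        print(np.c_[x0+cv2.boxPoints(r)[:,1]/1000,y0+cv2.boxPoints(r)[:,0]/1000].round(3).tolist())
a,b=[cv2.imread(f"pics/r_{n}.png")[50:450,50:450] for n in("scene","side")]
cv2.imwrite("pics/rr.png",np.hstack([a,b]))
E
```

```text
scene [ 0.56329818 -0.01857199  0.096     ]
panel x,y 0.5599825936601573 -0.01831684616535484 size (231.01490783691406, 201.8504180908203) ang 10.397333145141602
[[0.638, -0.15], [0.44, -0.114], [0.482, 0.114], [0.68, 0.077]]
tongue x,y 0.4347981835649425 0.0059280116227311 size (40.93534851074219, 56.06005096435547) ang 9.462322235107422
[[0.459, -0.019], [0.404, -0.01], [0.411, 0.031], [0.466, 0.022]]
side [ 0.56074625 -0.01851358  0.096     ]
panel x,y 0.5599577094109653 -0.019951014161481512 size (226.6287384033203, 197.2379608154297) ang 9.549132347106934
[[0.638, -0.148], [0.444, -0.115], [0.482, 0.108], [0.676, 0.075]]
tongue x,y 0.4365362387688755 0.0010163930650810005 size (39.45655822753906, 54.02295684814453) ang 8.130102157592773
[[0.46, -0.022], [0.407, -0.015], [0.413, 0.024], [0.466, 0.017]]
```

View pics/rr.png

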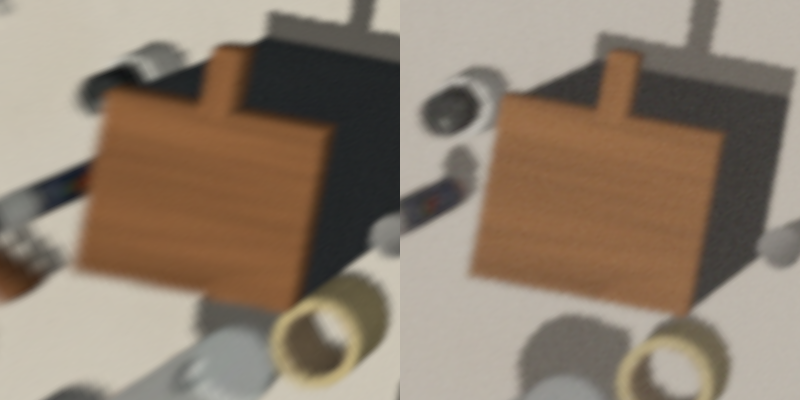

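The rectified views show the lid panel and tongue cleanly. From them: box yaw about -9.6°, hinge at (0.656, -0.037, 0.085), tongue grip at (0.437, 0.000, 0.091). The panel comes out at 227x197 mm against a nominal 224x188, which fits once the visible lid sides are allowed for.

```bash
cat >> h.py <<'E'
YAW=-9.6; HINGE=np.array([.656,-.037,.085])
def box(p): # offset from hinge in box axes -> world
    return HINGE+R.from_euler("z",YAW,degrees=True).apply(p)
def lidp(th,r=.222,n=.006): # tongue grip at lid angle
    return box([-r*np.cos(th)+n*np.sin(th),0,r*np.sin(th)+n*np.cos(th)])
def stayp(ph,r=.075): return box([-.125+r*np.cos(ph),-.055,-.008+r*np.sin(ph)])
def rel(P,yaw=YAW+180):
    from plant import get_obs
    o=get_obs();T=R.from_euler("xyz",o["orientation"],degrees=True)
    G=R.from_euler("xyz",[180,0,yaw],degrees=True)
    rv=np.degrees((T.inv()*G).as_rotvec())
    for p in np.atleast_2d(P): print((T.inv().apply(p-o["tool_pos"])*100).round(2).tolist(),rv.round(2).tolist())
E
python3 - <<'E'
from h import *
rel(lidp(0)+[0,0,.12])
E
```

```text
[-41.31, 53.18, 3.43] [0.08, -0.03, 28.66]
```

Request:
play_rows(
  commands=[
    [[-41.3,53.2,3.4,0,0,28.7,0.8],[-41.3,53.2,3.4,0,0,28.7,0.8],[-41.3,53.2,3.4,0,0,28.7,0.8],[-41.3,53.2,3.4,0,0,28.7,0.8],[-41.3,53.2,3.4,0,0,28.7,0.8],[-41.3,53.2,3.4,0,0,28.7,0.8],[-41.3,53.2,3.4,0,0,28.7,0.8],[-41.3,53.2,3.4,0,0,28.7,0.8],[-41.3,53.2,3.4,0,0,28.7,0.8],[-41.3,53.2,3.4,0,0,28.7,0.8],[-41.3,53.2,3.4,0,0,28.7,0.8],[-41.3,53.2,3.4,0,0,28.7,0.8],[-41.3,53.2,3.4,0,0,28.7,0.8],[-41.3,53.2,3.4,0,0,28.7,0.8],[-41.3,53.2,3.4,0,0,28.7,0.8],[-41.3,53.2,3.4,0,0,28.7,0.8],[-41.3,53.2,3.4,0,0,28.7,0.8],[-41.3,53.2,3.4,0,0,28.7,0.8],[-41.3,53.2,3.4,0,0,28.7,0.8],[-41.3,53.2,3.4,0,0,28.7,0.8]],
  ],
)

```text
clock: 1.77
tool_pos: [0.4365, -0.0007, 0.2111]
orientation: [-180.0, -0.0, 170.4]
force: [-0.4, -0.0, 0.2]
opening: 0.07
gripper_force: 0.0
```

Run:
```python
from h import *
from plant import *
o=get_obs();print(o["clock"],o["tool_pos"],o["orientation"],o["joint_pos"])
rel(lidp(0))
s=snapshot("wrist");np.savez("w1.npz",**s);cv2.imwrite("pics/w1.png",s["frame"][:,:,::-1])
print(proj(s,[lidp(0),lidp(0,.188,.011),lidp(0,0,.011)]).round(0).tolist())
```

```text
1.7667 [ 0.43652188 -0.00074021  0.21111441] [-1.79978542e+02 -4.27453391e-02  1.70364352e+02] [ 2.59604716e+01 -9.61836963e-01 -3.06960531e+01 -8.55553443e-03
 -6.03130319e+01 -1.25591872e+02]
[-0.05, 0.09, 12.01] [-0.02, -0.04, -0.04]
[[324.0, 198.0], [324.0, 239.0], [324.0, 413.0]]
```

View pics/w1.png

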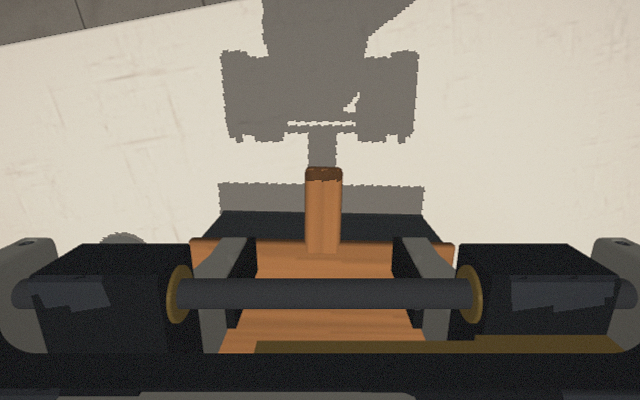

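The wrist view shows the tongue centred at column 324 and the lid front edge at row 240. My projections were 324 and 239, so the pose is good. Now I go down and grip.

Request:
play_rows(
  commands=[
    [[0,0,3,0,0,0,0.8],[0,0,6,0,0,0,0.8],[0,0,9,0,0,0,0.8],[0,0,11,0,0,0,0.8],[0,0,12,0,0,0,0.8],[0,0,12,0,0,0,0.8],[0,0,12,0,0,0,0],[0,0,12,0,0,0,0],[0,0,12,0,0,0,0],[0,0,12,0,0,0,0],[0,0,12,0,0,0,0],[0,0,12,0,0,0,0],[0,0,12,0,0,0,0],[0,0,12,0,0,0,0]],
  ],
)

```text
clock: 2.98
tool_pos: [0.4368, -0.0014, 0.0917]
orientation: [-179.9, -0.0, 170.4]
force: [2.6, -10.5, 2.2]
opening: 0.0299
gripper_force: 29.8
```

Run:
```python
from h import *
rel([lidp(t) for t in np.linspace(0,1.76,19)])
```

```text
[-0.0, 0.15, 0.07] [-0.13, -0.01, 0.01]
[-0.17, 0.14, -2.1] [-0.13, -0.01, 0.01]
[-0.54, 0.14, -4.23] [-0.13, -0.01, 0.01]
[-1.12, 0.14, -6.33] [-0.13, -0.01, 0.01]
[-1.9, 0.13, -8.35] [-0.13, -0.01, 0.01]
[-2.88, 0.13, -10.29] [-0.13, -0.01, 0.01]
[-4.04, 0.12, -12.12] [-0.13, -0.01, 0.01]
[-5.38, 0.12, -13.83] [-0.13, -0.01, 0.01]
[-6.87, 0.11, -15.41] [-0.13, -0.01, 0.01]
[-8.52, 0.11, -16.83] [-0.13, -0.01, 0.01]
[-10.29, 0.11, -18.08] [-0.13, -0.01, 0.01]
[-12.17, 0.1, -19.15] [-0.13, -0.01, 0.01]
[-14.16, 0.1, -20.04] [-0.13, -0.01, 0.01]
[-16.22, 0.1, -20.72] [-0.13, -0.01, 0.01]
[-18.33, 0.1, -21.21] [-0.13, -0.01, 0.01]
[-20.49, 0.1, -21.48] [-0.13, -0.01, 0.01]
[-22.66, 0.1, -21.54] [-0.13, -0.01, 0.01]
[-24.82, 0.1, -21.39] [-0.13, -0.01, 0.01]
[-26.96, 0.1, -21.03] [-0.13, -0.01, 0.01]
```

Gripped with 30 mm opening. The 10 N side force means the true centre is about 1 mm further towards -y. I raise the lid along its arc.

Request:
play_rows(
  commands=[
    [[0,-0.1,0,0,0,0,0],[-0.17,-0.1,-2.1,0,0,0,0],[-0.54,-0.1,-4.2,0,0,0,0],[-1.1,-0.1,-6.3,0,0,0,0],[-1.9,-0.1,-8.35,0,0,0,0],[-2.9,-0.1,-10.3,0,0,0,0],[-4.05,-0.1,-12.1,0,0,0,0],[-5.4,-0.1,-13.85,0,0,0,0],[-5.4,-0.1,-13.85,0,0,0,0]],
  ],
)

```text
clock: 3.73
tool_pos: [0.4903, -0.0119, 0.2324]
orientation: [-179.8, -0.1, 170.3]
force: [-8.6, -2.7, 5.6]
opening: 0.0297
gripper_force: 29.9
```

Run:
```python
from h import *
rel([lidp(t) for t in np.linspace(0.68,1.77,13)])
```

```text
[0.13, 0.29, 0.32] [-0.17, -0.07, -0.06]
[-1.25, 0.29, -1.16] [-0.17, -0.07, -0.06]
[-2.75, 0.29, -2.5] [-0.17, -0.07, -0.06]
[-4.37, 0.28, -3.7] [-0.17, -0.07, -0.06]
[-6.09, 0.28, -4.75] [-0.17, -0.07, -0.06]
[-7.9, 0.28, -5.64] [-0.17, -0.07, -0.06]
[-9.79, 0.28, -6.36] [-0.17, -0.07, -0.06]
[-11.73, 0.28, -6.91] [-0.17, -0.07, -0.06]
[-13.71, 0.28, -7.27] [-0.17, -0.07, -0.06]
[-15.72, 0.28, -7.46] [-0.17, -0.07, -0.06]
[-17.74, 0.29, -7.47] [-0.17, -0.07, -0.06]
[-19.74, 0.29, -7.29] [-0.17, -0.07, -0.06]
[-21.73, 0.29, -6.93] [-0.17, -0.07, -0.06]
```

Request:
play_rows(
  commands=[
    [[-1.4,0,-1.5,0,0,0,0],[-2.9,0,-2.8,0,0,0,0],[-4.5,0,-4.0,0,0,0,0],[-6.2,0,-5.05,0,0,0,0],[-8.0,0,-5.95,0,0,0,0],[-9.9,0,-6.65,0,0,0,0],[-11.85,0,-7.2,0,0,0,0],[-13.8,0,-7.55,0,0,0,0],[-15.8,0,-7.75,0,0,0,0],[-17.85,0,-7.75,0,0,0,0],[-19.8,0,-7.6,0,0,0,0],[-21.4,0,-7.3,0,0,0,0],[-21.4,0,-7.3,0,0,0,0],[-21.4,0,-7.3,0,0,0,0]],
  ],
)

```text
clock: 4.9
tool_pos: [0.7016, -0.052, 0.3048]
orientation: [-179.6, 0.1, 170.2]
force: [-1.6, -19.7, 5.6]
opening: 0.03
gripper_force: 30.0
```

Run:
```python
from h import *
from plant import *
rel([lidp(t) for t in (1.7,1.75,1.8)])
s=snapshot("scene");np.savez("s2.npz",**s);cv2.imwrite("pics/s2.png",cv2.resize(s["frame"][80:280,220:480,::-1],None,fx=3,fy=3))
```

```text
[1.29, 0.71, 0.03] [-0.41, 0.08, -0.22]
[0.2, 0.71, 0.24] [-0.41, 0.08, -0.22]
[-0.88, 0.72, 0.49] [-0.41, 0.08, -0.22]
```

View pics/s2.png

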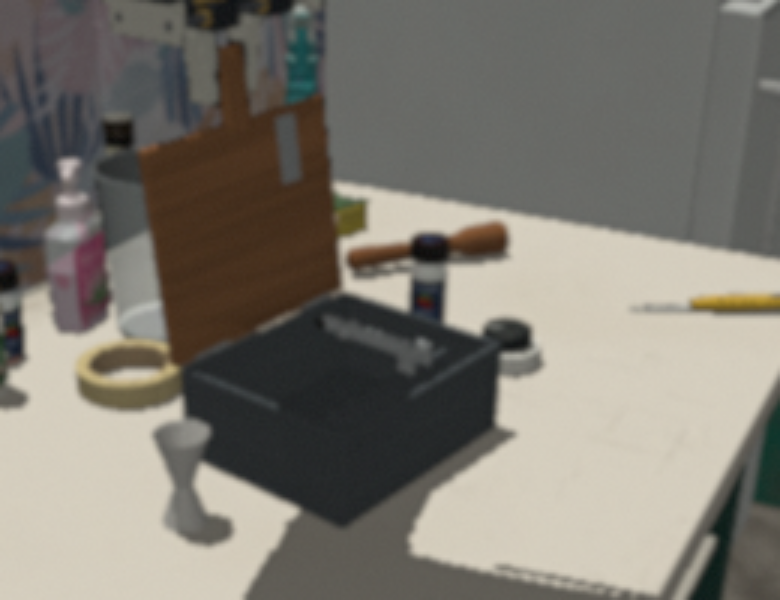

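The lid is up at about 1.74 rad. The stay shows at crop (375,340) with its studs near (415,355). The 20 N side force suggests the box yaw is about 1° more than I estimated. I release the lid, back off and measure again.

Request:
play_rows(
  commands=[
    [[0,0,0,0,0,0,0.7],[0,0,0,0,0,0,0.7],[0,0,0,0,0,0,0.7],[0,0,0,0,0,0,0.7],[0,0,0,0,0,0,0.7],[0,0,-3,0,0,0,0.7],[0,0,-6,0,0,0,0.7],[0,0,-8,0,0,0,0.7],[4,0,-8,0,0,0,0.7],[8,-1,-8,0,0,0,0.7],[11,-2,-8,0,0,0,0.7],[14,-4,-8,0,0,0,0.7],[16,-4,-8,0,0,0,0.7],[16,-4,-8,0,0,0,0.7]],
  ],
)

```text
clock: 6.12
tool_pos: [0.5334, -0.0587, 0.3846]
orientation: [179.9, 0.1, 170.4]
force: [0.4, -0.3, 0.3]
opening: 0.0615
gripper_force: 0.0
```

Run:
```python
from h import *
from plant import *
o=get_obs();print(o["clock"],o["tool_pos"],o["orientation"],o["joint_pos"],o["force"])
S={}
for n in("wrist","side","scene"):
    s=S[n]=snapshot(n);np.savez(n+"3.npz",**s)
    print(n,proj(s,[stayp(0),stayp(0,0),stayp(0,.11),HINGE]).round(0).tolist())
w=S["wrist"]["frame"][:,:,::-1]
p=proj(S["side"],stayp(0))[0].astype(int)
c=cv2.resize(S["side"]["frame"][p[1]-60:p[1]+60,p[0]-60:p[0]+60,::-1],(360,360),interpolation=cv2.INTER_CUBIC)
print("side crop origin",p-60,"x3")
can=np.zeros((400,780,3),np.uint8);can[:,:420]=w[:,110:530];can[:360,420:]=c
cv2.imwrite("pics/m3.png",can)
```

```text
6.1167 [ 0.53335569 -0.05866497  0.38455998] [1.79901017e+02 1.28338349e-01 1.70388545e+02] [ 1.46401614e+01  3.80566086e+00 -3.02621769e+00 -3.78142926e-02
 -8.30104539e+01 -1.14246955e+02] [ 0.40440875 -0.34388159  0.31372039]
wrist [[314.0, 203.0], [313.0, 150.0], [314.0, 226.0], [352.0, 238.0]]
side [[342.0, 189.0], [361.0, 200.0], [333.0, 184.0], [317.0, 188.0]]
scene [[335.0, 190.0], [358.0, 197.0], [325.0, 186.0], [308.0, 189.0]]
side crop origin [281 128] x3
```

View pics/m3.png

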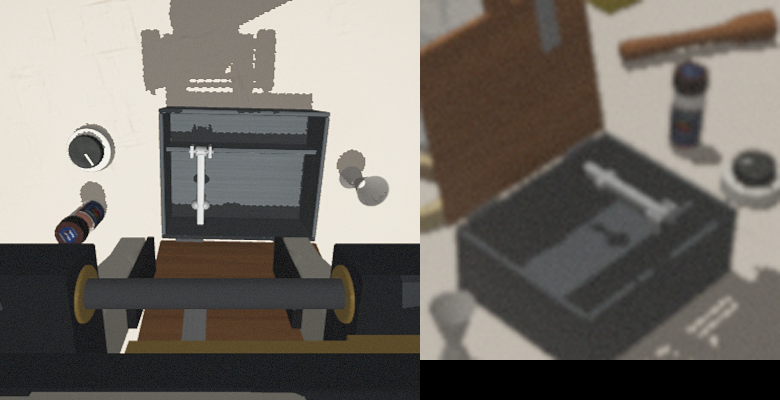

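The wrist view shows the stay pivot at about (311,152), studs at (310,206) and tip at (310,224). That is 3–4 px towards -y of my prediction, which agrees with the side force. I'll get a more exact fit from the bright mask.

Run:
```python
from h import *
s=dict(np.load("wrist3.npz"));f=s["frame"]
g=f.min(2);m=((g>150)*255).astype(np.uint8);m[:, :285]=0;m[:,335:]=0;m[:140]=0;m[232:]=0
k,l,st,c=cv2.connectedComponentsWithStats(m);i=1+st[1:,4].argmax();print(st[i])
v,u=np.nonzero(l==i)
for r in range(v.min(),v.max()+1): q=u[v==r];print(r,q.min(),q.max(),end="; ")
# bar rows between pivot and studs
cen=np.array([[u[v==r].mean(),r] for r in range(v.min(),v.max()+1)])
b=cen[(cen[:,1]>162)&(cen[:,1]<198)]
P=plane(s,b,.083);d=np.polyfit(P[:,0],P[:,1],1);print("\nyaw bar",np.degrees(np.arctan(d[0])))
for n,z in(("top",v.min()),("bot",v.max())): print(n,plane(s,cen[0 if n=="top" else -1],.08))
# rim corners from dark mask
for nm,zz in (("studs206",.080),): print(nm,plane(s,[310,206],zz),plane(s,[311,152],zz))
```

```text
[299 146  24  79 704]
146 300 303; 147 300 321; 148 300 321; 149 300 321; 150 300 321; 151 299 322; 152 299 322; 153 300 321; 154 300 321; 155 300 321; 156 300 321; 157 300 321; 158 307 314; 159 307 314; 160 307 314; 161 307 314; 162 307 313; 163 307 313; 164 307 313; 165 307 314; 166 307 314; 167 307 314; 168 307 314; 169 307 313; 170 307 313; 171 307 313; 172 307 313; 173 307 313; 174 308 313; 175 308 313; 176 308 313; 177 308 313; 178 308 313; 179 308 313; 180 307 313; 181 308 313; 182 308 313; 183 307 313; 184 307 313; 185 307 313; 186 307 313; 187 307 313; 188 307 313; 189 307 313; 190 307 313; 191 307 313; 192 307 313; 193 307 313; 194 307 313; 195 307 313; 196 307 313; 197 307 313; 198 307 313; 199 307 313; 200 307 313; 201 307 313; 202 307 313; 203 304 316; 204 303 317; 205 302 318; 206 303 318; 207 303 317; 208 304 316; 209 307 313; 210 307 313; 211 307 313; 212 307 313; 213 307 313; 214 307 313; 215 307 313; 216 307 313; 217 307 313; 218 307 313; 219 307 313; 220 307 313; 221 307 313; 222 307 313; 223 307 313; 224 311 311; 
yaw bar -10.845017798933657
top [[ 0.5154455  -0.08442487  0.08      ]]
bot [[ 0.62665978 -0.09173474  0.08      ]]
studs206 [[ 0.59984491 -0.08831055  0.08      ]] [[ 0.5254046  -0.07344046  0.08      ]]
```

```bash
sed -i 's/^YAW=.*/YAW=-11.0; HINGE=np.array([.658,-.0436,.085])/' h.py
python3 - <<'E'
from h import *
print(stayp(0),lidp(0))
rel([stayp(0)+[0,0,.1],stayp(0)])
E
```

```text
[ 0.59842415 -0.08804905  0.077     ] [ 0.44007877 -0.0012404   0.091     ]
[-6.56, -1.93, 20.62] [0.03, 0.05, 1.42]
[-6.55, -1.93, 30.62] [0.03, 0.05, 1.42]
```

Request:
play_rows(
  commands=[
    [[-3,-1,3,0,0,1.4,0.46],[-6.6,-1.9,6,0,0,1.4,0.46],[-6.6,-1.9,10,0,0,1.4,0.46],[-6.6,-1.9,14,0,0,1.4,0.46],[-6.6,-1.9,18,0,0,1.4,0.46],[-6.6,-1.9,21,0,0,1.4,0.46],[-6.6,-1.9,23,0,0,1.4,0.46],[-6.6,-1.9,25,0,0,1.4,0.46],[-6.6,-1.9,26,0,0,1.4,0.46],[-6.6,-1.9,26,0,0,1.4,0.46]],
  ],
)

```text
clock: 7.1
tool_pos: [0.5975, -0.0884, 0.1194]
orientation: [-179.9, -0.3, 169.0]
force: [-0.3, 0.5, 0.3]
opening: 0.0404
gripper_force: 0.0
```

Run:
```python
from h import *
rel(stayp(0))
```

```text
[-0.11, 0.06, 4.24] [-0.09, -0.32, -0.04]
```

Request:
play_rows(
  commands=[
    [[0,0,1,0,0,0,0.46],[-0.1,0,2.5,0,0,0,0.46],[-0.1,0,4,0,0,0,0.46],[-0.1,0,4.3,0,0,0,0.46],[-0.1,0,4.3,0,0,0,0.46],[-0.1,0,4.3,0,0,0,0],[-0.1,0,4.3,0,0,0,0],[-0.1,0,4.3,0,0,0,0],[-0.1,0,4.3,0,0,0,0],[-0.1,0,4.3,0,0,0,0]],
  ],
)

```text
clock: 7.93
tool_pos: [0.6002, -0.089, 0.081]
orientation: [-180.0, 0.1, 169.0]
force: [-0.6, -3.3, 4.3]
opening: 0.0236
gripper_force: 30.0
```

Run:
```python
from h import *
from plant import *
print(get_obs()["force"])
rel([stayp(t) for t in np.linspace(0,1.72,17)])
```

```text
[-0.57819961 -3.3297574   4.31095832]
[0.19, 0.06, 0.4] [-0.0, 0.11, -0.01]
[0.24, 0.06, -0.41] [-0.0, 0.11, -0.01]
[0.36, 0.06, -1.2] [-0.0, 0.11, -0.01]
[0.58, 0.06, -1.98] [-0.0, 0.11, -0.01]
[0.87, 0.06, -2.73] [-0.0, 0.11, -0.01]
[1.25, 0.06, -3.45] [-0.0, 0.11, -0.01]
[1.69, 0.06, -4.12] [-0.0, 0.11, -0.01]
[2.21, 0.06, -4.73] [-0.0, 0.11, -0.01]
[2.79, 0.06, -5.29] [-0.0, 0.11, -0.01]
[3.43, 0.06, -5.79] [-0.0, 0.11, -0.01]
[4.11, 0.06, -6.21] [-0.0, 0.11, -0.01]
[4.84, 0.06, -6.55] [-0.0, 0.11, -0.01]
[5.6, 0.06, -6.82] [-0.0, 0.11, -0.01]
[6.39, 0.06, -7.0] [-0.0, 0.11, -0.01]
[7.19, 0.06, -7.1] [-0.0, 0.11, -0.01]
[7.99, 0.06, -7.11] [-0.0, 0.11, -0.01]
[8.8, 0.06, -7.04] [-0.0, 0.11, -0.01]
```

Gripped on the stud domes with 23.6 mm opening. I swing the stay up in two parts.

Request:
play_rows(
  commands=[
    [[0.05,0,-0.8,0,0,0,0],[0.2,0,-1.6,0,0,0,0],[0.4,0,-2.35,0,0,0,0],[0.7,0,-3.1,0,0,0,0],[1.05,0,-3.8,0,0,0,0],[1.5,0,-4.5,0,0,0,0],[2.0,0,-5.1,0,0,0,0],[2.6,0,-5.65,0,0,0,0],[2.6,0,-5.65,0,0,0,0]],
  ],
)

```text
clock: 8.68
tool_pos: [0.5735, -0.0838, 0.1379]
orientation: [180.0, 0.1, 169.0]
force: [1.7, -5.8, 0.7]
opening: 0.0237
gripper_force: 30.0
```

Run:
```python
from h import *
from plant import *
o=get_obs();print(o["tool_pos"],o["opening"],o["force"])
p=R.from_euler("z",-YAW,degrees=True).apply(o["tool_pos"]-stayp(0,0));print("rel pivot",p,np.hypot(p[0],p[2]),np.arctan2(p[2],p[0]))
rel([stayp(t) for t in np.linspace(0.86,1.76,10)])
s=snapshot("side");np.savez("s4.npz",**s)
q=proj(s,stayp(.9))[0].astype(int)
cv2.imwrite("pics/s4.png",cv2.resize(s["frame"][q[1]-60:q[1]+60,q[0]-60:q[0]+60,::-1],(480,480),interpolation=cv2.INTER_CUBIC))
```

```text
[ 0.57349195 -0.08382175  0.13793634] 0.023702721176506878 [ 1.6980525  -5.84214668  0.69155126]
rel pivot [ 0.04971927 -0.00060766  0.06093634] 0.07864631707292676 0.8864222443695157
[0.08, 0.06, 0.41] [0.01, 0.08, -0.02]
[0.67, 0.06, -0.05] [0.01, 0.08, -0.02]
[1.3, 0.06, -0.45] [0.01, 0.08, -0.02]
[1.98, 0.06, -0.79] [0.01, 0.08, -0.02]
[2.68, 0.06, -1.05] [0.01, 0.08, -0.02]
[3.4, 0.06, -1.25] [0.01, 0.08, -0.02]
[4.14, 0.06, -1.37] [0.01, 0.08, -0.02]
[4.89, 0.06, -1.41] [0.01, 0.08, -0.02]
[5.64, 0.06, -1.38] [0.01, 0.08, -0.02]
[6.38, 0.06, -1.28] [0.01, 0.08, -0.02]
```

View pics/s4.png

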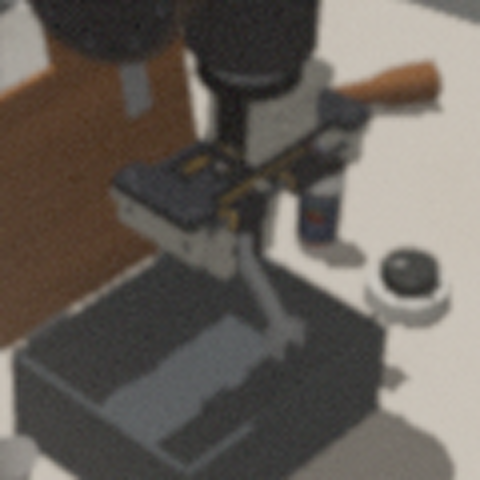

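The view shows the stay at crop (265,290) raised about 0.9 rad and following the gripper. I carry on to the stop.

Request:
play_rows(
  commands=[
    [[0.65,0,-0.35,0,0,0,0],[1.3,0,-0.75,0,0,0,0],[2.0,0,-1.05,0,0,0,0],[2.7,0,-1.3,0,0,0,0],[3.4,0,-1.5,0,0,0,0],[4.15,0,-1.6,0,0,0,0],[4.9,0,-1.65,0,0,0,0],[5.65,0,-1.6,0,0,0,0],[6.4,0,-1.5,0,0,0,0],[6.7,0,-1.5,0,0,0,0],[6.7,0,-1.5,0,0,0,0]],
  ],
)

```text
clock: 9.65
tool_pos: [0.5095, -0.0715, 0.1534]
orientation: [-180.0, 0.3, 169.0]
force: [0.3, -6.9, 11.7]
opening: 0.0234
gripper_force: 30.0
```

Run:
```python
from h import *
from plant import *
o=get_obs();print(o["tool_pos"],o["opening"],o["force"])
p=R.from_euler("z",-YAW,degrees=True).apply(o["tool_pos"]-stayp(0,0));print("rel pivot",p,np.hypot(p[0],p[2]),np.arctan2(p[2],p[0]))
```

```text
[ 0.50953292 -0.07145639  0.15342978] 0.0234034879356345 [ 0.28826722 -6.85641876 11.66079319]
rel pivot [-0.01542407 -0.00067345  0.07642978] 0.07797058906783418 1.7699288908015516
```

Request:
play_rows(
  commands=[
    [[0.4,0,0,0,0,0,0],[0.7,0,0.1,0,0,0,0],[0.7,0,0.1,0,0,0,0]],
  ],
)

```text
clock: 9.9
tool_pos: [0.5074, -0.0707, 0.1534]
orientation: [-180.0, 0.7, 169.1]
force: [16.4, -17.6, -0.3]
opening: 0.0237
gripper_force: 30.0
```

16 N in +x, so the stay is at its stop. I release and rise.

Request:
play_rows(
  commands=[
    [[0.5,0,0.1,0,0,0,0.5],[0.4,0,0.1,0,0,0,0.5],[0.4,0,0.1,0,0,0,0.5],[0.4,0,0.1,0,0,0,0.5],[0.4,0,0,0,0,0,0.5],[0.4,0,-2,0,0,0,0.5],[0.4,0,-4,0,0,0,0.5],[0.4,0,-7,0,0,0,0.5],[0.4,0,-11,0,0,0,0.5],[0.4,0,-15,0,0,0,0.5],[0.4,0,-19,0,0,0,0.6],[0.4,0,-23,0,0,0,0.7],[0.4,0,-24,0,0,0,0.7],[0.4,0,-24,0,0,0,0.7]],
  ],
)

```text
clock: 11.07
tool_pos: [0.4987, -0.0686, 0.3944]
orientation: [179.9, 0.4, 169.0]
force: [0.7, -0.4, -0.2]
opening: 0.0603
gripper_force: 0.0
```

Run:
```python
from h import *
from plant import *
th=1.8
rel([lidp(th)+[0,0,.08],lidp(th)])
s=snapshot("scene")
print([(proj(s,p)-[220,80]).round(0)*3 for p in (stayp(1.72,.11),stayp(1.72,0),lidp(1.8),lidp(1.7))])
cv2.imwrite("pics/s5.png",cv2.resize(s["frame"][80:280,220:480,::-1],None,fx=3,fy=3,interpolation=cv2.INTER_CUBIC))
```

```text
[-20.78, 5.49, 1.6] [0.12, 0.36, -0.01]
[-20.73, 5.47, 9.6] [0.12, 0.36, -0.01]
[array([[432., 237.]]), array([[414., 351.]]), array([[213.,  78.]]), array([[231.,  75.]])]
```

View pics/s5.png

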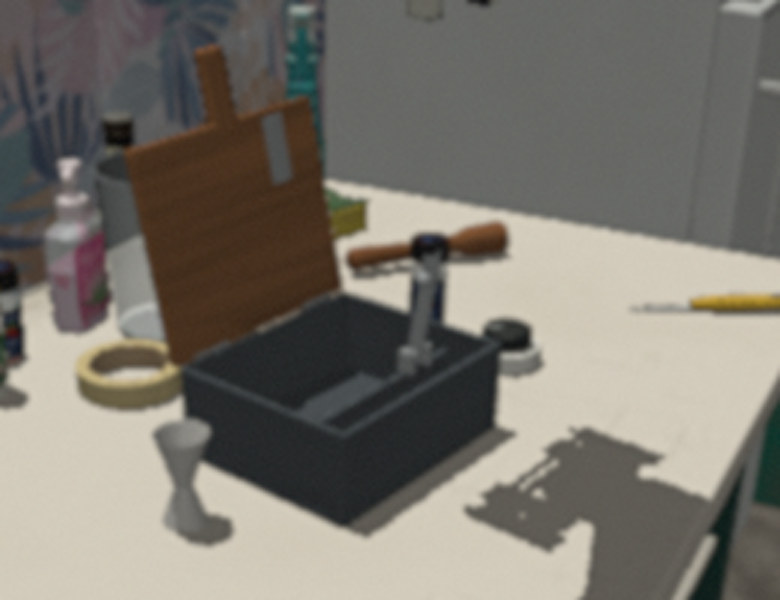

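The stay stands at its stop with its tip at crop (432,245), as predicted. The lid leans back with its tongue at (213,80), also as predicted. I go to grip the tongue again.

Request:
play_rows(
  commands=[
    [[-4,1,0.5,0,0,0,0.7],[-8,2,1,0,0,0,0.7],[-12,3.2,1,0,0,0,0.7],[-16,4.3,1,0,0,0,0.7],[-20,5.4,1.5,0,0,0,0.7],[-20.8,5.5,1.6,0,0,0,0.7],[-20.8,5.5,2,0,0,0,0.7],[-20.8,5.5,4,0,0,0,0.7],[-20.8,5.5,6,0,0,0,0.7],[-20.8,5.5,8,0,0,0,0.7],[-20.8,5.5,9.5,0,0,0,0.7],[-20.8,5.5,9.5,0,0,0,0.7]],
  ],
)

```text
clock: 12.12
tool_pos: [0.7095, -0.0543, 0.2906]
orientation: [-179.9, -0.4, 169.0]
force: [-0.9, -1.2, -1.2]
opening: 0.0614
gripper_force: 0.0
```

Request:
play_rows(
  commands=[
    [[0,0,0,0,0,0,0],[0,0,0,0,0,0,0],[0,0,0,0,0,0,0],[0,0,0,0,0,0,0],[0,0,0,0,0,0,0],[0,0,0,0,0,0,0]],
  ],
)

```text
clock: 12.62
tool_pos: [0.7123, -0.0547, 0.2961]
orientation: [180.0, 0.1, 169.0]
force: [0.3, 0.8, 2.3]
opening: 0.0297
gripper_force: 30.0
```

Run:
```python
from h import *
rel([lidp(t) for t in np.linspace(1.8,0.9,19)])
```

```text
[-0.09, 0.05, -0.37] [0.01, 0.06, -0.03]
[0.99, 0.05, -0.62] [0.01, 0.06, -0.03]
[2.08, 0.05, -0.83] [0.01, 0.06, -0.03]
[3.18, 0.05, -0.97] [0.01, 0.06, -0.03]
[4.29, 0.05, -1.06] [0.01, 0.06, -0.03]
[5.4, 0.05, -1.1] [0.01, 0.06, -0.03]
[6.51, 0.05, -1.08] [0.01, 0.06, -0.03]
[7.62, 0.05, -1.0] [0.01, 0.06, -0.03]
[8.72, 0.05, -0.87] [0.01, 0.06, -0.03]
[9.82, 0.05, -0.69] [0.01, 0.06, -0.03]
[10.9, 0.05, -0.45] [0.01, 0.06, -0.03]
[11.97, 0.05, -0.15] [0.01, 0.06, -0.03]
[13.02, 0.05, 0.19] [0.01, 0.06, -0.03]
[14.06, 0.05, 0.59] [0.01, 0.06, -0.03]
[15.08, 0.04, 1.04] [0.01, 0.06, -0.03]
[16.07, 0.04, 1.54] [0.01, 0.06, -0.03]
[17.03, 0.04, 2.09] [0.01, 0.06, -0.03]
[17.97, 0.04, 2.69] [0.01, 0.06, -0.03]
[18.87, 0.04, 3.33] [0.01, 0.06, -0.03]
```

Request:
play_rows(
  commands=[
    [[1.0,0,-0.2,0,0,0,0],[2.1,0,-0.45,0,0,0,0],[3.2,0,-0.6,0,0,0,0],[4.3,0,-0.7,0,0,0,0],[5.4,0,-0.7,0,0,0,0],[6.5,0,-0.7,0,0,0,0],[7.6,0,-0.6,0,0,0,0],[8.7,0,-0.5,0,0,0,0],[9.8,0,-0.3,0,0,0,0],[10.9,0,-0.1,0,0,0,0],[11.9,0,0.2,0,0,0,0],[12.9,0,0.5,0,0,0,0],[13.9,0,0.9,0,0,0,0],[14.9,0,1.35,0,0,0,0],[15.9,0,1.8,0,0,0,0],[16.9,0,2.35,0,0,0,0],[17.8,0,2.95,0,0,0,0],[18.7,0,3.6,0,0,0,0],[18.7,0,3.6,0,0,0,0]],
  ],
)

```text
clock: 14.2
tool_pos: [0.5251, -0.0187, 0.2598]
orientation: [180.0, -0.1, 169.0]
force: [-4.8, 0.6, 8.3]
opening: 0.0295
gripper_force: 30.0
```

Run:
```python
from h import *
rel([lidp(t,.220) for t in np.arange(.95,0.56,-.03)])
```

```text
[-1.22, 0.09, -0.77] [0.02, -0.1, -0.01]
[-0.67, 0.09, -0.39] [0.02, -0.1, -0.01]
[-0.15, 0.09, 0.0] [0.02, -0.1, -0.01]
[0.37, 0.09, 0.41] [0.02, -0.1, -0.01]
[0.88, 0.09, 0.84] [0.02, -0.1, -0.01]
[1.37, 0.09, 1.28] [0.02, -0.1, -0.01]
[1.85, 0.09, 1.73] [0.02, -0.1, -0.01]
[2.31, 0.09, 2.2] [0.02, -0.1, -0.01]
[2.76, 0.09, 2.69] [0.02, -0.1, -0.01]
[3.2, 0.09, 3.18] [0.02, -0.1, -0.01]
[3.62, 0.09, 3.69] [0.02, -0.1, -0.01]
[4.02, 0.09, 4.21] [0.02, -0.1, -0.01]
[4.41, 0.09, 4.75] [0.02, -0.1, -0.01]
```

Request:
play_rows(
  commands=[
    [[0.4,0,0.35,0,0,0,0],[0.9,0,0.8,0,0,0,0],[1.4,0,1.25,0,0,0,0],[1.85,0,1.7,0,0,0,0],[2.3,0,2.2,0,0,0,0],[2.75,0,2.7,0,0,0,0],[3.2,0,3.2,0,0,0,0],[3.5,0,3.5,0,0,0,0],[3.5,0,3.5,0,0,0,0]],
  ],
)

```text
clock: 14.95
tool_pos: [0.4899, -0.012, 0.2244]
orientation: [-180.0, -0.3, 169.0]
force: [-12.7, 4.6, 13.0]
opening: 0.0298
gripper_force: 30.0
```

Run:
```python
from h import *
rel([lidp(t,.220) for t in (.68,.65,.62,.6)])
```

```text
[-0.37, 0.1, -0.36] [-0.01, -0.27, -0.03]
[0.04, 0.1, 0.15] [-0.01, -0.27, -0.03]
[0.45, 0.1, 0.67] [-0.01, -0.27, -0.03]
[0.71, 0.1, 1.03] [-0.01, -0.27, -0.03]
```

Request:
play_rows(
  commands=[
    [[0.3,0,0.2,0,0,0,0],[0.5,0,0.4,0,0,0,0],[0.6,0,0.6,0,0,0,0],[0.6,0,0.6,0,0,0,0]],
  ],
)

```text
clock: 15.28
tool_pos: [0.4847, -0.011, 0.2183]
orientation: [-180.0, -0.2, 169.0]
force: [-9.9, 1.8, 9.9]
opening: 0.0297
gripper_force: 30.0
```

Run:
```python
from h import *
from plant import *
rel([lidp(t,.220) for t in (.65,.62,.6)])
s=snapshot("scene")
cv2.imwrite("pics/s6.png",cv2.resize(s["frame"][80:280,220:480,::-1],None,fx=3,fy=3,interpolation=cv2.INTER_CUBIC))
```

```text
[-0.48, 0.1, -0.47] [-0.02, -0.24, -0.03]
[-0.08, 0.1, 0.06] [-0.02, -0.24, -0.03]
[0.19, 0.1, 0.41] [-0.02, -0.24, -0.03]
```

View pics/s6.png

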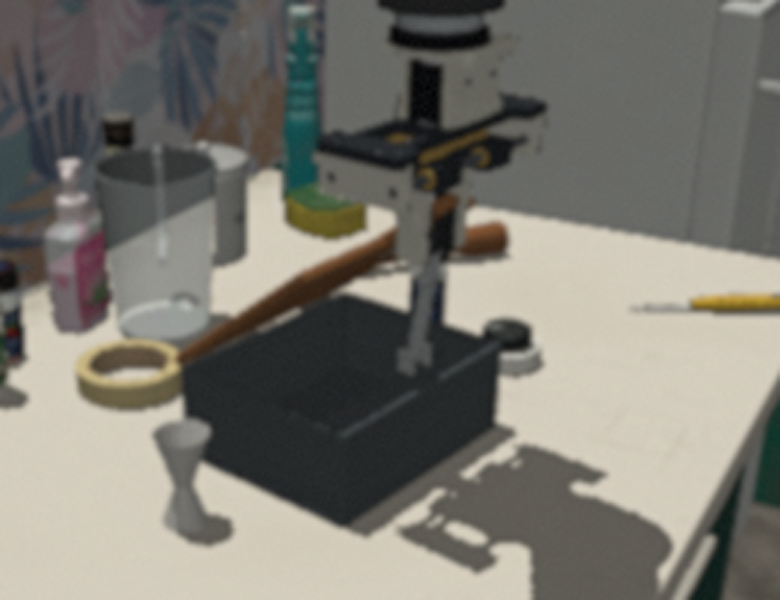

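The lid is at about 0.62 rad and close to the stay, which stands with its tip near crop (430,250). I feel further down gently.

Request:
play_rows(
  commands=[
    [[0.3,0,0.2,0,0,0,0],[0.4,0,0.4,0,0,0,0],[0.4,0,0.4,0,0,0,0]],
  ],
)

```text
clock: 15.58
tool_pos: [0.4814, -0.0103, 0.2141]
orientation: [-180.0, -0.2, 169.0]
force: [-9.0, 1.3, 8.4]
opening: 0.0293
gripper_force: 30.0
```

Request:
play_rows(
  commands=[
    [[0.2,0,0.2,0,0,0,0],[0.3,0,0.4,0,0,0,0],[0.3,0,0.4,0,0,0,0]],
  ],
)

```text
clock: 15.83
tool_pos: [0.4782, -0.0098, 0.2099]
orientation: [-180.0, -0.2, 169.0]
force: [-10.2, 2.8, 8.3]
opening: 0.0297
gripper_force: 30.0
```

Run:
```python
from h import *
from plant import *
s=snapshot("scene");np.savez("s7.npz",**s)
hsv=cv2.cvtColor(s["frame"],cv2.COLOR_RGB2HSV)
m=cv2.inRange(hsv,(3,90,40),(20,255,200))
for c in range(282,362,6):
    r=np.nonzero(m[120:215,c])[0]
    print(c,(r.min()+120,r.max()+120) if len(r) else None,end="; ")
def P(th,r,y,n): return box([-r*np.cos(th)+n*np.sin(th),y,r*np.sin(th)+n*np.cos(th)])
for th in(.5,.56,.6,.64,.68,.72):
    q=[proj(s,P(th,r,y,n))[0].round(1).tolist() for r,y,n in((0,.112,.001),(.188,.112,.001),(.188,.112,.011),(0,-.112,.011),(.188,-.112,.011),(.188,-.112,.001))]
    print("\n",th,q,end="")
print("\nstay tip",proj(s,stayp(1.72,.11)),proj(s,stayp(1.72,.117)))
```

```text
282 (np.int64(196), np.int64(200)); 288 (np.int64(193), np.int64(197)); 294 (np.int64(190), np.int64(193)); 300 (np.int64(187), np.int64(191)); 306 (np.int64(184), np.int64(187)); 312 (np.int64(180), np.int64(184)); 318 (np.int64(177), np.int64(181)); 324 (np.int64(174), np.int64(179)); 330 (np.int64(171), np.int64(176)); 336 (np.int64(165), np.int64(172)); 342 (np.int64(163), np.int64(170)); 348 (np.int64(162), np.int64(166)); 354 (np.int64(129), np.int64(130)); 360 None; 
 0.5 [[278.6, 201.5], [328.4, 186.7], [326.8, 182.5], [333.4, 171.7], [383.4, 155.3], [384.7, 158.9]]
 0.56 [[278.6, 201.5], [326.5, 182.0], [324.6, 177.9], [333.3, 171.8], [381.5, 151.3], [383.1, 154.9]]
 0.6 [[278.6, 201.5], [325.0, 179.0], [323.1, 174.9], [333.2, 171.9], [380.2, 148.6], [381.9, 152.2]]
 0.64 [[278.6, 201.5], [323.5, 175.9], [321.5, 171.9], [333.1, 171.9], [378.8, 146.1], [380.6, 149.5]]
 0.68 [[278.6, 201.5], [321.9, 172.9], [319.8, 168.9], [333.0, 172.0], [377.3, 143.6], [379.2, 147.0]]
 0.72 [[278.5, 201.5], [320.2, 170.0], [318.0, 166.1], [332.9, 172.0], [375.7, 141.1], [377.7, 144.4]]
stay tip [[364.46426379 159.38018441]] [[364.91524519 156.86946   ]]
```

The lid edge runs from (282,200) to (324,179), which fits about 0.61 rad. The lid is on the stay and the fingers are just sliding along the tongue. I release and rise.

Request:
play_rows(
  commands=[
    [[0,0,-0.2,0,0,0,0.5],[0,0,-0.2,0,0,0,0.6],[0,0,-0.2,0,0,0,0.7],[0,0,-0.2,0,0,0,0.7],[0,0,-0.2,0,0,0,0.7],[0,0,-1,0,0,0,0.7],[0,0,-3,0,0,0,0.7],[0,0,-6,0,0,0,0.7],[0,0,-10,0,0,0,0.7],[0,0,-14,0,0,0,0.7],[0,0,-16,0,0,0,0.7],[0,0,-16,0,0,0,0.7],[0,0,-16,0,0,0,0.7]],
  ],
)

```text
clock: 16.97
tool_pos: [0.4818, -0.0095, 0.3721]
orientation: [179.9, 0.1, 169.0]
force: [-0.3, -0.4, -0.4]
opening: 0.0614
gripper_force: 0.0
```

Run:
```python
from h import *
from plant import *
s=snapshot("scene")
hsv=cv2.cvtColor(s["frame"],cv2.COLOR_RGB2HSV);m=cv2.inRange(hsv,(3,90,40),(20,255,200))
print([(c,120+np.nonzero(m[120:215,c])[0].max()) for c in (282,294,306,318,324)])
cv2.imwrite("pics/s8.png",cv2.resize(s["frame"][80:280,220:480,::-1],None,fx=3,fy=3,interpolation=cv2.INTER_CUBIC))
```

```text
[(282, np.int64(200)), (294, np.int64(193)), (306, np.int64(187)), (318, np.int64(181)), (324, np.int64(179))]
```

View pics/s8.png

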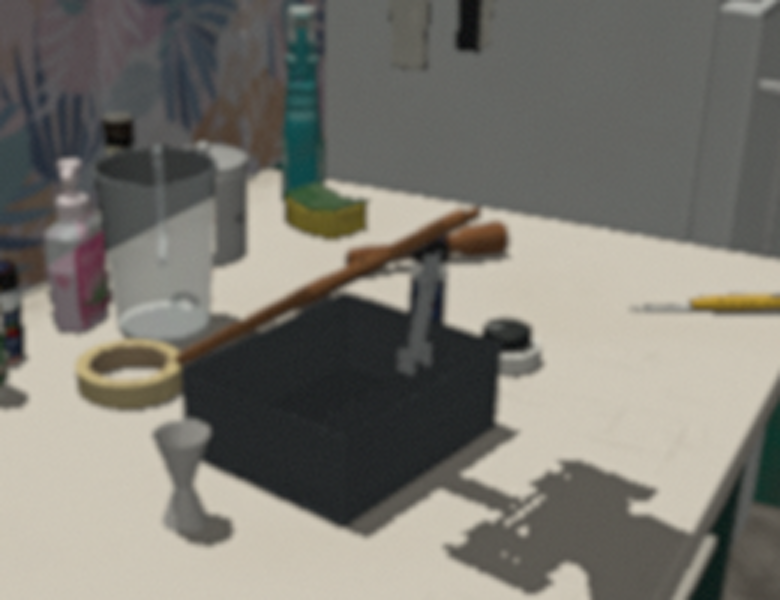

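The lid rests propped on the stay, which meets it at crop (430,250). The lid edge did not move after release, and the bystanders are where they were. I hand the job in.

```bash
python3 -c "
from plant import *
print(close_job())"
```

```text
the job is handed in; nothing more can be done
None
```

The job is handed in: the lid rests on the raised stay at about 0.61 rad by camera, the jigger, timer and jar show no movement in the last picture, and the arm is clear; no verdict came back.

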